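# Thread the return spring onto the tartlet press

## Robot

A 6-joint arm with a two-finger parallel gripper is mounted at the origin on the work surface. World frame = base frame: x ahead of the robot, y to its left, z up, the work surface at z = 0. Lengths are in m, angles in rad, forces in N, time in s.
With the tool pointing down it reaches from about 0.35 to 0.875 m from the base axis. Payload 4.2 kg.
Tool frame: the origin (TCP) lies on the mounting face of the last link; the fingertips stand 182 mm ahead of it and the grasp point (between the pads) lies 164 mm ahead of it; z points along the fingers, y is the line along which they close (so a half turn about z gives the same grasp; the last joint's range is limited). The gripper opens to 87 mm and grips with 3 to 60 N. Pads are 19 mm wide; open, the fingers measure 117 mm over their backs; the gripper's body (75 mm by 190 mm) begins 51 mm behind the grasp point.
Start: joints at [1.42, 0.385, 0.008, 0, -1.194, -0.259], TCP at [0.249, 0.573, 0.405] pointing down, gripper open.
Joint ranges: [-3.14, 3.14], [-1.21, 2.06], [-1.07, 1.41], [-3.16, 2.05], [-2.99, -0.16], [-3.1, 3.1]. Speed limits (rad/s): [2.79, 2.79, 3.14, 3.14, 3.14, 3.14].

## Interface

Orientations are given as a unit quaternion [x, y, z, w].
In Python, from rig import get_obs, snapshot, get_calibration, job_done gives the robot as it stands.
- The arm moves only by the tool send_rows, never from a script. Its argument "moves" is a list of rows, each a list of 3 entries, a list of its own where there are three numbers: the finger opening in m, from 0 to 0.087, then the shift along the world's x, y, z in m, then the turn, a rotation vector about the world's x, y, z in degrees. In form: [[hand, [tx, ty, tz], [wx, wy, wz]], ...]. A call has exactly 5 rows; each row is the pose to reach, as a shift and turn from the pose commanded when the call began; what a row does not reach only later rows make up. A row lasts 1/10 s, in which the tool goes at most 50 mm and 8.59 degrees, less where a joint would pass 70% of its speed; a pose out of reach is approached as far as the arm can. A call with a gripper value outside its range is refused whole. The fingers move at their own pace and stop on an object; the grip force is fixed at half the most. Time passes only in rows, so rows that repeat a pose let the fingers close, or fill a call up. It gives the time, the measured TCP pose, the force, the opening and the grip force at its end, in the units of the state.
- get_obs(): the state, without advancing time (a new reading comes with each control period).
- snapshot(name): name is "scene" or "top" or "wrist"; returns the picture (384x512x3 uint8, red, green, blue); there is no depth.
- get_calibration(name): a dict with "fov_y" (degrees; the focal length in pixels is half the picture's height over the tangent of half this angle, whatever the lens; pixels are square), "cx", "cy" (the principal point, pixels), "origin" and "orientation" of the camera in the world; the wrist camera has in their place "hand_eye" (4x4, takes a point from camera to tool coordinates, whose origin is the TCP and whose axes are the flange's). Camera axes: x right, y up, looking along -z (the intrinsics and any distortion apply to the point x, -y, -z); pixel columns grow to the right and rows downward; lengths in m; the calibration is good to about 2 mm. A picture is of the moment at which its call begins: read the wrist's pose just before it. get_calibration takes no time and is no camera call.
- job_done(): hands the job in; it is judged then, once.
The state is a dict: "time_s": time; "q": joint angles; "dq": joint speeds; "effort": joint torques, N m; "tool_pos": TCP position; "eef_rot": TCP orientation; "force": force on the tool from outside, world axes, zero at the start; "torque": the same for the moment, N m; "grip_width": finger opening in m; "grip_force": force on a finger pad.
Only numpy, scipy, OpenCV 4.12 (cv2) and the standard library are available. Lean on these libraries where they do the work, as an engineer would, in place of code of your own. Each camera call takes 0.05 s, during which the arm holds its last target. There are 200 camera calls.

## Task

Reassemble the tartlet press: pick up the loose coil spring and thread it over the press's upright rod, its inner key downwards. Where the key snags on a slotted collar do not force it: ease off, twist the spring slightly until the key drops through the slot, do the same at the second collar, and leave the spring standing fully home on the press block, released. Leave the dish, bowl, whisk and spatula where they are.

Things in the scene. Friction and masses are not known exactly. Their poses are not given: they have to be found in the camera images.
- spring_mid (a point): Stiff steel compression spring (does not shorten) standing upright: outer diameter 48 mm, bore 38, height 60, 0.12 kg; grip it round the outside. Point: its centre, 30 above its foot; z = its axis, up. A key (5 wide, 4 high, tip 12 from the axis) sticks into the bore on the spring's +x side, underside 6 above the foot; a teal mark on the top rim lies right above it.
- press_seat (a point): Seat of the tartlet press: point on the rod axis on top of its fixed beech block (110 x 110 x 30 mm). z up, +x towards the lever bracket (two steel lugs 50 above the counter, 56 to 85 from the rod). Rod diameter 16, tip 66 above this point; around its foot a boss, diameter 32, 5 high. The spring is home with its foot on the block (its centre 30 above this point).
- upper_collar (a point): Centre of the top face of the brass upper collar on the rod, 54 mm above the seat: diameter 33, 6 thick. One slot, 8.4 wide, runs from rim to rod for the key. Axes as the seat's, not the slot's: the slot lies anywhere from -0.95 to 0.25 rad about z from +x (anticlockwise positive), not measured. The collar will not turn. Over 25 N on the press is forcing.
- lower_collar (a point): Centre of the top face of the copper lower collar, 28 mm above the seat, same size and slot. Axes as the seat's; its slot lies anywhere from -0.25 to 0.95 rad about z from +x, not measured, and seldom lines up with the upper one. Between the collars (20 mm gap) the key turns freely.
- pie_dish: White ceramic pie dish, diameter 200, 44 high; origin at the centre of its underside. Leave alone.
- glass_bowl: Glass bowl, diameter 150, 65 high; origin at the centre of its underside. Leave alone.
- whisk: Steel whisk lying on the counter, 265 long along its x, 52 high; origin under its middle. Leave alone.
- spatula: Teal silicone spatula lying flat along its x, 250 long; leave alone.
Things that resemble listed ones, but are neither listed nor needed, are in the scene too. Of the things that look like the part that bears spring_mid, the smallest one is meant.

How it is judged:
By the outcome, as a careful person would: the job done as asked, in the order asked, and still so for the second after the job is handed in, with the robot touching nothing.
It also fails if it takes over 67 s, if anything falls off the work surface, if the arm or the gripper's body presses on something with over 40 N, if the wrist force passes 120 N, or if a joint passes its speed limit or range.

## Working session

There is one attempt and no reset: what is moved stays moved. The work goes in short steps, Python scripts to look and compute and a tool call to move; the robot and the scene stay as the last step left them, time stands still between calls to the robot, and variables do not carry over. Pictures are saved under pics/ and viewed, at most 10 in all, crops included, and the job is handed in when it is done.

Besides the shell and the picture viewer there is one more tool, called after ">>>" by a JSON object that holds its "op" and its "data", one argument or row to a line. send_rows: Moves the arm, as the interface text tells. Its arguments: {"type":"object","properties":{"moves":{"type":"array","items":{"type":"array"}}},"required":["moves"]}

```bash
mkdir -p pics; python3 - <<'E'
from rig import *
import cv2,numpy as np
o=get_obs();print({k:np.round(v,3) for k,v in o.items()})
ims=[]
for n in("scene","top"):
    im=snapshot(n);cv2.imwrite(f"pics/{n}.png",im[:,:,::-1]);c=get_calibration(n);print(n,c)
print(get_calibration("wrist"))
E
```

```text
{'time_s': np.float64(0.0), 'q': array([ 1.420e+00,  3.860e-01,  7.000e-03, -1.000e-03, -1.194e+00,
       -2.590e-01]), 'dq': array([-0.   , -0.001,  0.   , -0.001,  0.   , -0.002]), 'effort': array([ 1.0000e-03, -3.9067e+01,  1.8740e+01,  4.2200e+00,  1.1000e-02,
       -0.0000e+00]), 'tool_pos': array([0.249, 0.573, 0.404]), 'eef_rot': array([ 0.979, -0.204, -0.   ,  0.001]), 'force': array([0.19 , 0.362, 0.732]), 'torque': array([ 0.036, -0.006,  0.04 ]), 'grip_force': np.float64(0.0), 'grip_width': np.float64(0.087)}
scene {'fov_y': 46.93092694648135, 'cx': 255.37998702628525, 'cy': 199.12864788884914, 'origin': array([1.18690967, 0.18173082, 0.97196869]), 'orientation': array([0.18466806, 0.24205672, 0.76651337, 0.56547635])}
top {'fov_y': 53.29515266481734, 'cx': 255.91700552341084, 'cy': 186.43872397760674, 'origin': array([0.41469593, 0.00520012, 1.07568705]), 'orientation': array([ 0.05842197, -0.05237191, -0.69597898,  0.71376279])}
{'fov_y': 67.13535339310596, 'cx': 259.28416048920826, 'cy': 192.91133445489146, 'hand_eye': array([[-9.77346675e-04,  9.58834819e-01,  2.83962736e-01,
         7.87715832e-02],
       [ 9.99999372e-01,  1.09276955e-03, -2.48058701e-04,
         1.88656825e-04],
       [-5.48153150e-04,  2.83962315e-01, -9.58835285e-01,
         1.94792383e-02],
       [ 0.00000000e+00,  0.00000000e+00,  0.00000000e+00,
         1.00000000e+00]])}
```

View pics/scene.png

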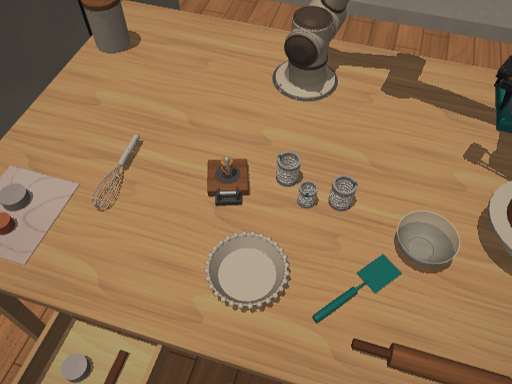

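View pics/top.png

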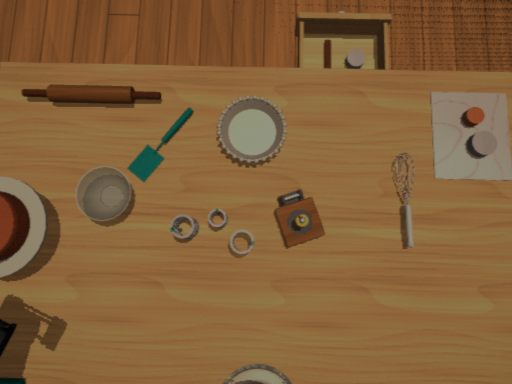

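The scene shows three springs; the smallest is at scene (307,194) / top (217,218). The press is at scene (228,175) / top (301,221), with its bracket towards top (290,198).

```bash
cat > h.py <<'E'
from rig import *
import cv2,numpy as np
from scipy.spatial.transform import Rotation as R
def cam(n,o=None):
    c=get_calibration(n);f=192/np.tan(np.radians(c["fov_y"]/2))
    if n=="wrist":
        H=np.array(c["hand_eye"]);Rt=R.from_quat(o["eef_rot"]).as_matrix()
        return f,c["cx"],c["cy"],Rt@H[:3,:3],Rt@H[:3,3]+o["tool_pos"]
    return f,c["cx"],c["cy"],R.from_quat(c["orientation"]).as_matrix(),np.array(c["origin"])
def plane(C,uv,z):
    f,cx,cy,Rm,t=C;d=Rm@np.array([(uv[0]-cx)/f,-(uv[1]-cy)/f,-1]);return t+d*(z-t[2])/d[2]
def proj(C,p):
    f,cx,cy,Rm,t=C;q=Rm.T@(np.array(p)-t);return np.array([cx-f*q[0]/q[2],cy+f*q[1]/q[2]])
def crop(im,x,y,w,h,s):
    return cv2.resize(im[y:y+h,x:x+w],None,fx=s,fy=s,interpolation=cv2.INTER_CUBIC)
E
python3 - <<'E'
from h import *
t=cv2.imread("pics/top.png");s=cv2.imread("pics/scene.png")
m=np.vstack([np.hstack([crop(t,200,200,40,36,10),crop(t,268,185,40,36,10)[:, :0],crop(t,270,184,60,70,5.1429)[:360,:309]]),])
m2=np.hstack([crop(s,290,174,36,36,7),crop(s,200,150,55,60,4.2)[:252]])
w=max(m.shape[1],m2.shape[1]);P=lambda a:cv2.copyMakeBorder(a,0,0,0,w-a.shape[1],0)
m=np.vstack([P(m),P(m2)])[:600];cv2.imwrite("pics/m1.png",m);print(m.shape)
T=cam("top");S=cam("scene")
print("spring",plane(T,(217,218),.06),"press rod tip",plane(T,(302,221),.096),proj(S,plane(T,(217,218),.06)))
for n,uv in(("spring s",(307,186)),("press s",(227,158))):
    print(n,plane(S,uv,.06 if "spring" in n else .096))
E
```

```text
(600, 709, 3)
spring [0.48784864 0.11710024 0.06      ] press rod tip [ 0.48308973 -0.10434076  0.096     ] [307.24225577 187.37746439]
spring s [0.48367788 0.11548648 0.06      ]
press s [ 0.48455642 -0.1015715   0.096     ]
```

View pics/m1.png

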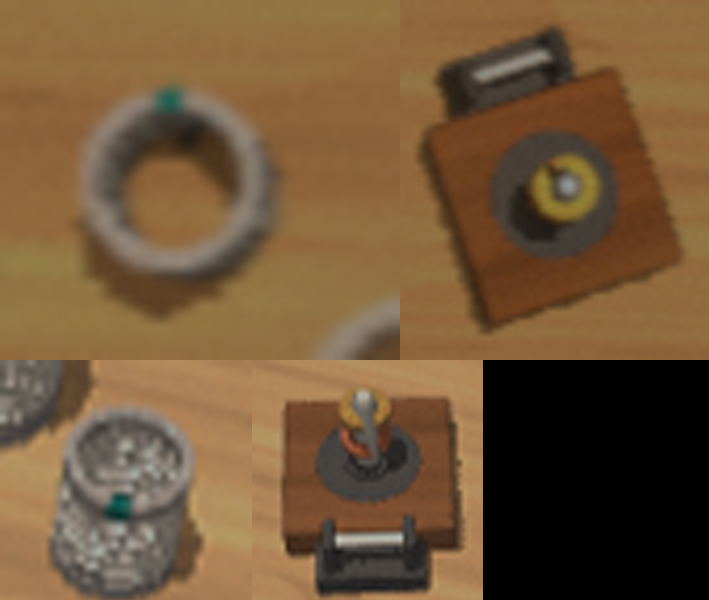

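The top crop puts the spring centre at about (217.7,218.2), with its teal mark towards world +x. The press has a yaw of about +0.3 rad, and its upper slot shows at crop (555,170). I'll move to hover over the spring now.

>>> {"op": "send_rows", "data": {
  "moves": [
    [0.087,[0.02,-0.04,-0.01],[0,0,3]],
    [0.087,[0.042,-0.085,-0.02],[0,0,6]],
    [0.087,[0.064,-0.13,-0.03],[0,0,9]],
    [0.087,[0.086,-0.175,-0.04],[0,0,12]],
    [0.087,[0.108,-0.22,-0.05],[0,0,14]]
  ]
}}

```text
time_s: 0.6
tool_pos: [0.3554, 0.3551, 0.355]
eef_rot: [0.997, -0.081, -0.0, 0.0]
force: [0.8, 0.9, 0.7]
grip_width: 0.0872
grip_force: 0.0
```

>>> {"op": "send_rows", "data": {
  "moves": [
    [0.087,[0.022,-0.044,-0.005],[0,0,0]],
    [0.087,[0.044,-0.088,-0.01],[0,0,0]],
    [0.087,[0.066,-0.132,-0.015],[0,0,0]],
    [0.087,[0.088,-0.176,-0.02],[0,0,0]],
    [0.087,[0.108,-0.216,-0.025],[0,0,0]]
  ]
}}

```text
time_s: 1.1
tool_pos: [0.4635, 0.1389, 0.3303]
eef_rot: [0.997, -0.083, -0.0, 0.0]
force: [0.1, 1.2, 0.3]
grip_width: 0.0868
grip_force: 0.0
```

>>> {"op": "send_rows", "data": {
  "moves": [
    [0.087,[0.015,-0.015,0],[0,0,0]],
    [0.087,[0.022,-0.02,0],[0,0,0]],
    [0.087,[0.022,-0.02,0],[0,0,0]],
    [0.087,[0.022,-0.02,0],[0,0,0]],
    [0.087,[0.022,-0.02,0],[0,0,0]]
  ]
}}

```text
time_s: 1.6
tool_pos: [0.4846, 0.1219, 0.3306]
eef_rot: [0.997, -0.082, -0.0, -0.0]
force: [-0.2, 0.5, 0.7]
grip_width: 0.0869
grip_force: 0.0
```

```bash
python3 - <<'E'
from h import *
o=get_obs();im=snapshot("wrist");cv2.imwrite("pics/w1.png",im[:,:,::-1])
import pickle;pickle.dump(o,open("w1.pkl","wb"))
print(o["time_s"],o["tool_pos"],o["eef_rot"],o["q"],o["force"],o["torque"])
E
```

```text
1.6 [0.48459415 0.12189873 0.33058295] [ 9.96643242e-01 -8.18671426e-02 -1.34378964e-04 -2.95542542e-05] [ 5.71896035e-01  2.44310489e-01 -4.01463651e-01 -2.63401181e-04
 -9.25199576e-01  8.35141054e-01] [-0.23629373  0.45854161  0.68585201] [ 0.00502596  0.00270061 -0.04055438]
```

>>> {"op": "send_rows", "data": {
  "moves": [
    [0.087,[0,-0.045,0.005],[0,0,0]],
    [0.087,[0,-0.09,0.01],[0,0,0]],
    [0.087,[0,-0.135,0.015],[0,0,0]],
    [0.087,[0,-0.18,0.02],[0,0,0]],
    [0.087,[0,-0.22,0.02],[0,0,0]]
  ]
}}

```text
time_s: 2.15
tool_pos: [0.4849, -0.0999, 0.3517]
eef_rot: [0.997, -0.082, 0.001, -0.0]
force: [0.2, -0.5, -0.3]
grip_width: 0.087
grip_force: 0.0
```

>>> {"op": "send_rows", "data": {
  "moves": [
    [0.087,[0,0,0],[0,0,6]],
    [0.087,[0,0,0],[0,0,12]],
    [0.087,[0,0,0],[0,0,18]],
    [0.087,[0,0,0],[0,0,18]],
    [0.087,[0,0,0],[0,0,18]]
  ]
}}

```text
time_s: 2.65
tool_pos: [0.4851, -0.0983, 0.3507]
eef_rot: [0.997, 0.074, 0.0, -0.0]
force: [-0.2, -0.2, -0.3]
grip_width: 0.0867
grip_force: 0.0
```

```bash
python3 - <<'E'
from h import *
o=get_obs();im=snapshot("wrist");cv2.imwrite("pics/w2.png",im[:,:,::-1])
import pickle;pickle.dump(o,open("w2.pkl","wb"))
print(o["time_s"],o["tool_pos"],o["eef_rot"],o["q"])
a=cv2.imread("pics/w1.png");b=cv2.imread("pics/w2.png")
C=cam("wrist",o);p=proj(C,(.484,-.103,.084)).astype(int);print(p,proj(cam("wrist",pickle.load(open("w1.pkl","rb"))),(.487,.117,.06)))
cv2.imwrite("pics/m2.png",np.vstack([np.hstack([a,b])[:, :][::1][:, ::1]]) if 0 else np.vstack([np.hstack([cv2.resize(a,(400,300)),cv2.resize(b,(400,300))]),np.hstack([crop(a,160,100,200,150,2),crop(b,max(0,p[0]-66),max(0,p[1]-50),133,100,3)[:300,:399]])[:, :799]]) if 0 else np.hstack([cv2.resize(a,(400,300)),cv2.resize(b,(400,300))]))
E
```

```text
2.65 [ 0.48508191 -0.0983431   0.35070059] [ 9.97275080e-01  7.37726641e-02  8.72281050e-05 -2.46721186e-05] [ 1.28715928e-01  2.13964746e-01 -3.84551805e-01 -4.80602667e-05
 -9.72102876e-01  1.58978697e+00]
[263 200] [263.51445976 193.82442128]
```

View pics/m2.png

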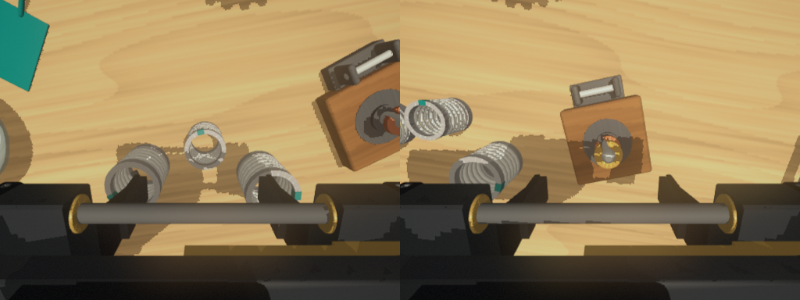

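The left panel is over the spring: its rim is at about (205,143) in the half-scale picture, with the teal mark at (200,132). The right panel is the press, with its collars at about (608,150). I'll zoom in on both.

```bash
python3 - <<'E'
from h import *
import pickle
a=cv2.imread("pics/w1.png");b=cv2.imread("pics/w2.png")
cv2.imwrite("pics/m3.png",np.hstack([crop(a,230,145,66,80,6)[:480],crop(b,240,150,50,60,8)[:480]]))
C=cam("wrist",pickle.load(open("w1.pkl","rb")))
hsv=cv2.cvtColor(a,cv2.COLOR_BGR2HSV);m=cv2.inRange(hsv,(80,90,60),(100,255,255));m[:145]=0;m[225:]=0;m[:,:230]=0;m[:,296:]=0
y,x=np.nonzero(m);u=(x.mean(),y.mean());print(u,plane(C,u,.06))
T=cam("top");t=cv2.imread("pics/top.png");h=cv2.cvtColor(t,cv2.COLOR_BGR2HSV)
m=cv2.inRange(h,(0,0,95),(180,70,255))[200:236,200:236]
m[:,34:]=0
cs=max(cv2.findContours(m,0,1)[0],key=len);e=cv2.minEnclosingCircle(cs);print("top circ",e,plane(T,(e[0][0]+200,e[0][1]+200),.06))
E
```

```text
(np.float64(256.1714285714286), np.float64(169.31428571428572)) [0.51038881 0.119782   0.06      ]
top circ ((17.5, 17.863636016845703), 9.453115463256836) [0.48824374 0.11578737 0.06      ]
```

View pics/m3.png

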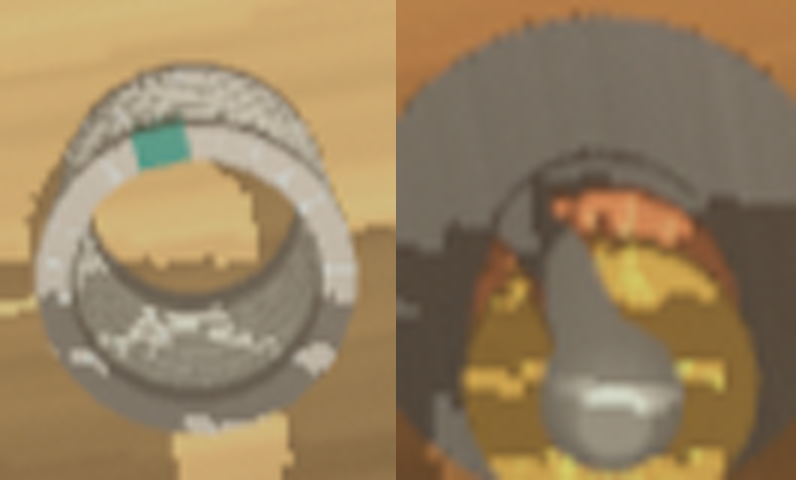

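```bash
python3 - <<'E'
from h import *
import pickle
W1=cam("wrist",pickle.load(open("w1.pkl","rb")));W2=cam("wrist",pickle.load(open("w2.pkl","rb")))
f1=lambda x,y:(230+(x+.5)/6-.5,145+(y+.5)/6-.5)
f2=lambda x,y:(240+(x-396+.5)/8-.5,150+(y+.5)/8-.5)
c=plane(W1,f1(196.5,278),.06);k=plane(W1,f1(162,146),.06);print("spring",c,k,np.arctan2(k[1]-c[1],k[0]-c[0]),np.hypot(*(k-c)[:2]))
print([plane(W1,f1(*p),.06)-c for p in((36,278),(357,278),(196,125),(196,432))])
cc=plane(W2,(266.5,197.5),.084);tip=plane(W2,f2(612,408),.096);print("collar",cc,"tip",tip)
b=cv2.imread("pics/w2.png");h=cv2.cvtColor(b,cv2.COLOR_BGR2HSV)
m=cv2.inRange(h,(15,150,90),(30,255,255));m[:172]=0;m[225:]=0;m[:,240:]*=1;m[:,:245]=0;m[:,290:]=0
y,x=np.nonzero(m);print("brass bbox",x.min(),x.max(),y.min(),y.max())
for n,p,z in(("up",(565,250),.084),("upL",(527,268),.084),("upR",(595,243),.084),("lo",(522,225),.058),("loL",(495,262),.058),("loR",(550,205),.058)):
    q=plane(W2,f2(*p),z)-cc;print(n,q[:2]*1e3,np.arctan2(q[1],q[0]))
# block yaw
for n,C,im,roi in(("top",cam("top"),cv2.imread("pics/top.png"),(265,325,185,255)),("w2",W2,b,(195,325,115,240))):
    h=cv2.cvtColor(im,cv2.COLOR_BGR2HSV);m=cv2.inRange(h,(5,130,30),(14,220,200));M=np.zeros_like(m);x0,x1,y0,y1=roi;M[y0:y1,x0:x1]=m[y0:y1,x0:x1]
    M=cv2.morphologyEx(M,cv2.MORPH_CLOSE,np.ones((3,3)))
    k=max(cv2.findContours(M,0,1)[0],key=cv2.contourArea)
    P=np.float32([plane(C,p[0],.03)[:2] for p in k]);print(n,cv2.minAreaRect(P))
E
```

```text
spring [0.48988199 0.11761355 0.06      ] [0.51068179 0.11936325 0.06      ] 0.08392329033047101 0.02087326897491186
[array([0.00396548, 0.02383594, 0.        ]), array([-0.00396537, -0.02383528,  0.        ]), array([ 0.02307384, -0.00369434,  0.        ]), array([-0.02444758,  0.00407137,  0.        ])]
collar [ 0.48713012 -0.10518329  0.084     ] tip [ 0.48810295 -0.10479794  0.096     ]
brass bbox 245 289 179 224
up [14.46263571  7.4192305 ] 0.47398787722965735
upL [11.82730134 11.26326357] 0.7609758234744007
upR [15.72892489  4.27358103] 0.26529754886887635
lo [10.34646806 11.95696638] 0.8574815889336178
loL [ 5.28526737 14.55136509] 1.222397933846991
loR [13.29964486  8.96111742] 0.5929153415540994
top ((0.48848676681518555, -0.10617481172084808), (0.11161599308252335, 0.12032486498355865), 20.832008361816406)
w2 ((0.46037647128105164, -0.07624956220388412), (0.07545289397239685, 0.03507580608129501), 20.178001403808594)
```

The slot angles come out at about 0.50 rad (upper) and 0.88 rad (lower) in the world frame, and the key is at about 0.084. I'll go and grasp the spring.

>>> {"op": "send_rows", "data": {
  "moves": [
    [0.064,[0.001,0.045,0],[0,0,-6]],
    [0.064,[0.002,0.09,0],[0,0,-12]],
    [0.064,[0.003,0.135,0],[0,0,-18]],
    [0.064,[0.004,0.18,0],[0,0,-18]],
    [0.064,[0.004,0.216,0],[0,0,-18]]
  ]
}}

```text
time_s: 3.2
tool_pos: [0.4888, 0.1196, 0.3508]
eef_rot: [0.997, -0.082, 0.0, -0.0]
force: [0.3, 0.2, 0.4]
grip_width: 0.0652
grip_force: 0.0
```

>>> {"op": "send_rows", "data": {
  "moves": [
    [0.064,[0,0,-0.03],[0,0,0]],
    [0.064,[0,0,-0.06],[0,0,0]],
    [0.064,[0,0,-0.08],[0,0,0]],
    [0.064,[0,0,-0.08],[0,0,0]],
    [0.064,[0,0,-0.08],[0,0,0]]
  ]
}}

```text
time_s: 3.7
tool_pos: [0.4894, 0.1174, 0.271]
eef_rot: [0.997, -0.083, 0.0, 0.0]
force: [0.5, 0.1, 1.0]
grip_width: 0.0641
grip_force: 0.0
```

```bash
python3 - <<'E'
from h import *
o=get_obs();im=snapshot("wrist")[:,:,::-1];cv2.imwrite("pics/w3.png",im);print(o["tool_pos"],o["eef_rot"],o["grip_width"],o["force"])
Rt=R.from_quat(o["eef_rot"]);print("gp",Rt.apply([0,0,.164])+o["tool_pos"])
C=cam("wrist",o);print(proj(C,(.489,.117,.06)))
h=cv2.cvtColor(im,cv2.COLOR_BGR2HSV);m=cv2.inRange(h,(80,90,60),(100,255,255))
n,l,s,c=cv2.connectedComponentsWithStats(m)
for i in range(1,n):
    if s[i,4]>30: print(s[i],c[i],plane(C,c[i],.06))
E
```

```text
[0.48942401 0.11742136 0.27099496] [ 9.96586576e-01 -8.25538754e-02  1.90230234e-04  1.35259185e-04] 0.06407095092627679 [0.47854798 0.11839986 1.03375674]
gp [0.48948253 0.117372   0.10699498]
[259.31682517 223.05017913]
[  0  17   8  36 156] [ 2.28205128 30.41666667] [0.63517629 0.24670769 0.06      ]
[245 191  11   9  71] [250.02816901 194.84507042] [0.51076847 0.11986251 0.06      ]
```

View pics/w3.png

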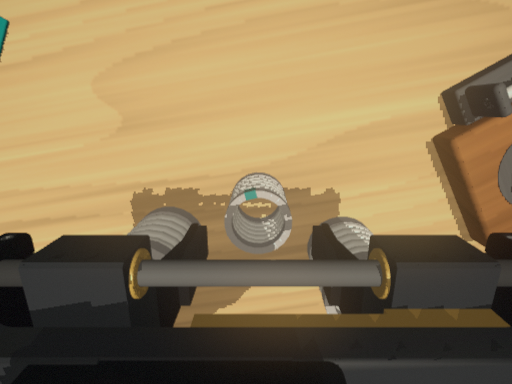

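The spring's rim is at pixels (225–292, 190–254), matching the predicted centre of (259,223), and the fingers straddle it clear of the neighbours. I'll descend and grip.

>>> {"op": "send_rows", "data": {
  "moves": [
    [0.064,[0,0,-0.015],[0,0,0]],
    [0.064,[0,0,-0.03],[0,0,0]],
    [0.064,[0,0,-0.042],[0,0,0]],
    [0.064,[0,0,-0.054],[0,0,0]],
    [0.064,[0,0,-0.063],[0,0,0]]
  ]
}}

```text
time_s: 4.25
tool_pos: [0.4897, 0.1173, 0.2084]
eef_rot: [0.997, -0.083, 0.001, -0.001]
force: [-0.2, 0.0, 0.5]
grip_width: 0.0644
grip_force: 0.0
```

>>> {"op": "send_rows", "data": {
  "moves": [
    [0.064,[0,0,0],[0,0,0]],
    [0.04,[0,0,0],[0,0,0]],
    [0.04,[0,0,0],[0,0,0]],
    [0.04,[0,0,0],[0,0,0]],
    [0.04,[0,0,0],[0,0,0]]
  ]
}}

```text
time_s: 4.75
tool_pos: [0.4894, 0.1173, 0.2083]
eef_rot: [0.997, -0.083, 0.001, -0.0]
force: [0.2, -0.0, 2.3]
grip_width: 0.0477
grip_force: 30.0
```

>>> {"op": "send_rows", "data": {
  "moves": [
    [0.04,[0,0,0],[0,0,0]],
    [0.04,[0,0,0],[0,0,0]],
    [0.04,[0,0,0],[0,0,0]],
    [0.04,[0,0,0.005],[0,0,0]],
    [0.04,[0,0,0.01],[0,0,0]]
  ]
}}

```text
time_s: 5.25
tool_pos: [0.4887, 0.1168, 0.2173]
eef_rot: [0.997, -0.083, -0.001, 0.0]
force: [-0.6, -0.4, -2.1]
grip_width: 0.0478
grip_force: 30.0
```

The spring is gripped, with the TCP 0.208 above its foot. Next I lift it and carry it over the rod, turning 24° on the way.

>>> {"op": "send_rows", "data": {
  "moves": [
    [0.04,[0,0,0.03],[0,0,0]],
    [0.04,[0,0,0.06],[0,0,0]],
    [0.04,[0,0,0.085],[0,0,0]],
    [0.04,[0,0,0.11],[0,0,0]],
    [0.04,[0,-0.02,0.12],[0,0,0]]
  ]
}}

```text
time_s: 5.75
tool_pos: [0.4897, 0.0981, 0.3403]
eef_rot: [0.997, -0.081, 0.002, -0.001]
force: [0.5, 0.2, -1.1]
grip_width: 0.0477
grip_force: 30.0
```

>>> {"op": "send_rows", "data": {
  "moves": [
    [0.04,[0,-0.04,0],[0,0,6]],
    [0.04,[0,-0.08,0],[0,0,12]],
    [0.04,[0,-0.12,0],[0,0,18]],
    [0.04,[-0.001,-0.16,0],[0,0,24]],
    [0.04,[-0.001,-0.19,0],[0,0,24]]
  ]
}}

```text
time_s: 6.25
tool_pos: [0.4872, -0.095, 0.3374]
eef_rot: [0.992, 0.127, -0.001, -0.0]
force: [0.7, -0.1, -0.7]
grip_width: 0.0478
grip_force: 30.0
```

>>> {"op": "send_rows", "data": {
  "moves": [
    [0.04,[0,-0.01,0],[0,0,0]],
    [0.04,[0,-0.012,0],[0,0,0]],
    [0.04,[0,-0.012,0],[0,0,0]],
    [0.04,[0,-0.012,0],[0,0,0]],
    [0.04,[0,-0.012,0],[0,0,0]]
  ]
}}

```text
time_s: 6.75
tool_pos: [0.4882, -0.104, 0.3376]
eef_rot: [0.992, 0.127, 0.0, -0.0]
force: [-0.8, 0.1, -1.2]
grip_width: 0.0475
grip_force: 30.0
```

```bash
python3 - <<'E'
from h import *
o=get_obs();im=snapshot("wrist")[:,:,::-1];im=im.copy();s=snapshot("scene")[:,:,::-1];t=snapshot("top")[:,:,::-1]
print(o["tool_pos"],o["eef_rot"],o["force"],o["torque"],o["q"][5])
C=cam("wrist",o);h=cv2.cvtColor(im,cv2.COLOR_BGR2HSV);m=cv2.inRange(h,(80,90,60),(100,255,255))
n,l,st,c=cv2.connectedComponentsWithStats(m)
z=o["tool_pos"][2]-.208+.06
for i in range(1,n):
    if st[i,4]>40: print(st[i],c[i],plane(C,c[i],z)-o["tool_pos"])
a=cv2.resize(im,(640,480))[100:480,120:520]
cv2.imwrite("pics/m4.png",np.hstack([crop(im,190,150,140,140,2.9)[:400],crop(s,195,115,70,80,5)[:400]]) )
cv2.imwrite("pics/w4.png",im)
E
```

```text
[ 0.48823624 -0.10397001  0.33761887] [ 9.91878777e-01  1.27186823e-01  2.18207538e-05 -6.13936210e-05] [-0.75508699  0.1103741  -1.24901953] [-0.04818541 -0.04852884  0.03845964] 1.709940050015408
[102 227  14   8  70] [107.75714286 231.3       ] [ 0.00216703  0.07537606 -0.148     ]
[240 226  18  13 148] [248.15540541 232.5472973 ] [ 0.01856468  0.00967579 -0.148     ]
```

View pics/m4.png

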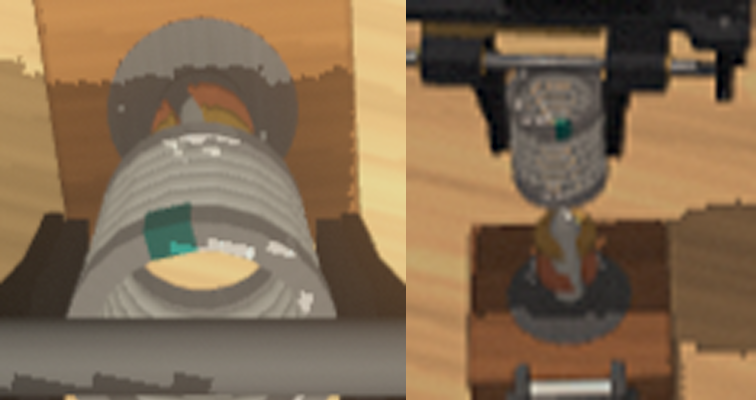

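Left panel: the teal mark gives a key angle of 0.48 rad, and the rod and collars show just ahead of the spring. Right panel: the spring is upright over the rod. I'll lower it gradually.

>>> {"op": "send_rows", "data": {
  "moves": [
    [0.04,[0,-0.001,-0.01],[0,0,0.5]],
    [0.04,[0,-0.001,-0.02],[0,0,1]],
    [0.04,[0,-0.001,-0.03],[0,0,1]],
    [0.04,[0,-0.001,-0.038],[0,0,1]],
    [0.04,[0,-0.001,-0.042],[0,0,1]]
  ]
}}

```text
time_s: 7.4
tool_pos: [0.4878, -0.106, 0.2942]
eef_rot: [0.991, 0.135, -0.001, -0.0]
force: [0.4, 0.7, -1.1]
grip_width: 0.0474
grip_force: 30.0
```

>>> {"op": "send_rows", "data": {
  "moves": [
    [0.04,[0,0,-0.001],[0,0,0]],
    [0.04,[0,0,-0.002],[0,0,0]],
    [0.04,[0,0,-0.003],[0,0,0]],
    [0.04,[0,0,-0.004],[0,0,0]],
    [0.04,[0,0,-0.005],[0,0,0]]
  ]
}}

```text
time_s: 7.9
tool_pos: [0.4882, -0.106, 0.2908]
eef_rot: [0.991, 0.135, 0.0, 0.0]
force: [0.4, -0.2, -0.5]
grip_width: 0.0475
grip_force: 30.0
```

>>> {"op": "send_rows", "data": {
  "moves": [
    [0.04,[0,0,-0.001],[0,0,0]],
    [0.04,[0,0,-0.002],[0,0,0]],
    [0.04,[0,0,-0.003],[0,0,0]],
    [0.04,[0,0,-0.004],[0,0,0]],
    [0.04,[0,0,-0.005],[0,0,0]]
  ]
}}

```text
time_s: 8.4
tool_pos: [0.4882, -0.106, 0.2858]
eef_rot: [0.991, 0.135, 0.0, 0.0]
force: [-1.6, 1.2, 3.5]
grip_width: 0.0474
grip_force: 30.0
```

>>> {"op": "send_rows", "data": {
  "moves": [
    [0.04,[0,0,-0.0005],[0,0,0]],
    [0.04,[0,0,-0.001],[0,0,0]],
    [0.04,[0,0,-0.0015],[0,0,0]],
    [0.04,[0,0,-0.002],[0,0,0]],
    [0.04,[0,0,-0.002],[0,0,0]]
  ]
}}

```text
time_s: 8.9
tool_pos: [0.4879, -0.1057, 0.2832]
eef_rot: [0.991, 0.135, -0.0, -0.0]
force: [-0.1, 3.1, -0.8]
grip_width: 0.0478
grip_force: 30.0
```

>>> {"op": "send_rows", "data": {
  "moves": [
    [0.04,[0,0.0005,0],[0,0,1]],
    [0.04,[0,0.0005,0],[0,0,2]],
    [0.04,[0,0.0005,-0.001],[0,0,2]],
    [0.04,[0,0.0005,-0.002],[0,0,2]],
    [0.04,[0,0.0005,-0.002],[0,0,2]]
  ]
}}

```text
time_s: 9.4
tool_pos: [0.4881, -0.1056, 0.2814]
eef_rot: [0.988, 0.152, -0.0, 0.0]
force: [0.8, -0.3, -2.5]
grip_width: 0.0475
grip_force: 30.0
```

```bash
python3 -c "
from h import *
o=get_obs();print(np.round(o['force'],2),np.round(o['torque'],3),o['tool_pos'])"
```

```text
[ 0.84 -0.26 -2.49] [-0.055  0.039  0.036] [ 0.4881364  -0.10558249  0.28140353]
```

The key is in the upper slot and runs free. I'll continue down to the gap between the collars (TCP about 0.268).

>>> {"op": "send_rows", "data": {
  "moves": [
    [0.04,[0,0,-0.0013],[0,0,0]],
    [0.04,[0,0,-0.0026],[0,0,0]],
    [0.04,[0,0,-0.0039],[0,0,0]],
    [0.04,[0,0,-0.0052],[0,0,0]],
    [0.04,[0,0,-0.0065],[0,0,0]]
  ]
}}

```text
time_s: 9.9
tool_pos: [0.4881, -0.1055, 0.2749]
eef_rot: [0.988, 0.152, -0.0, 0.0]
force: [0.2, -0.8, -1.3]
grip_width: 0.0476
grip_force: 30.0
```

>>> {"op": "send_rows", "data": {
  "moves": [
    [0.04,[0,0,-0.0015],[0,0,0]],
    [0.04,[0,0,-0.003],[0,0,0]],
    [0.04,[0,0,-0.0045],[0,0,0]],
    [0.04,[0,0,-0.006],[0,0,0]],
    [0.04,[0,0,-0.007],[0,0,0]]
  ]
}}

```text
time_s: 10.4
tool_pos: [0.4881, -0.1055, 0.2679]
eef_rot: [0.988, 0.152, -0.0, 0.0]
force: [0.1, 0.1, -1.3]
grip_width: 0.0478
grip_force: 30.0
```

>>> {"op": "send_rows", "data": {
  "moves": [
    [0.04,[0,0,0],[0,0,5]],
    [0.04,[0,0,0],[0,0,10]],
    [0.04,[0,0,0],[0,0,15]],
    [0.04,[0,0,0],[0,0,20]],
    [0.04,[0,0,0],[0,0,20.5]]
  ]
}}

```text
time_s: 10.9
tool_pos: [0.4881, -0.1054, 0.2681]
eef_rot: [0.945, 0.326, 0.0, 0.0]
force: [-0.5, 0.2, -0.9]
grip_width: 0.0478
grip_force: 30.0
```

>>> {"op": "send_rows", "data": {
  "moves": [
    [0.04,[0,0,-0.001],[0,0,0]],
    [0.04,[0,0,-0.002],[0,0,0]],
    [0.04,[0,0,-0.003],[0,0,0]],
    [0.04,[0,0,-0.004],[0,0,0]],
    [0.04,[0,0,-0.005],[0,0,0]]
  ]
}}

```text
time_s: 11.4
tool_pos: [0.4881, -0.1055, 0.263]
eef_rot: [0.946, 0.326, 0.0, -0.0]
force: [0.5, 0.5, -0.8]
grip_width: 0.0476
grip_force: 30.0
```

>>> {"op": "send_rows", "data": {
  "moves": [
    [0.04,[0,0,-0.001],[0,0,0]],
    [0.04,[0,0,-0.002],[0,0,0]],
    [0.04,[0,0,-0.0027],[0,0,0]],
    [0.04,[0,0,-0.0034],[0,0,0]],
    [0.04,[0,0,-0.004],[0,0,0]]
  ]
}}

```text
time_s: 11.9
tool_pos: [0.4881, -0.1055, 0.2591]
eef_rot: [0.945, 0.326, 0.0, -0.0]
force: [0.4, 0.7, -1.7]
grip_width: 0.0475
grip_force: 30.0
```

>>> {"op": "send_rows", "data": {
  "moves": [
    [0.04,[0,0,-0.0004],[0,0,0]],
    [0.04,[0,0,-0.0008],[0,0,0]],
    [0.04,[0,0,-0.0012],[0,0,0]],
    [0.04,[0,0,-0.0016],[0,0,0]],
    [0.04,[0,0,-0.002],[0,0,0]]
  ]
}}

```text
time_s: 12.4
tool_pos: [0.4881, -0.1055, 0.2571]
eef_rot: [0.945, 0.326, 0.0, 0.0]
force: [0.6, 0.8, -1.0]
grip_width: 0.0477
grip_force: 30.0
```

```bash
python3 -c "
from h import *
o=get_obs();print(np.round(o['force'],2),np.round(o['torque'],3),o['tool_pos'])"
```

```text
[ 0.64  0.77 -1.05] [-0.095 -0.02   0.022] [ 0.48813462 -0.10545769  0.25707439]
```

The key is through the lower slot freely too. I'll lower it home to TCP about 0.238.

>>> {"op": "send_rows", "data": {
  "moves": [
    [0.04,[0,0,-0.0015],[0,0,0]],
    [0.04,[0,0,-0.003],[0,0,0]],
    [0.04,[0,0,-0.0045],[0,0,0]],
    [0.04,[0,0,-0.006],[0,0,0]],
    [0.04,[0,0,-0.0075],[0,0,0]]
  ]
}}

```text
time_s: 12.9
tool_pos: [0.4881, -0.1055, 0.2494]
eef_rot: [0.945, 0.326, -0.0, -0.0]
force: [-0.5, -0.1, -1.4]
grip_width: 0.0476
grip_force: 30.0
```

>>> {"op": "send_rows", "data": {
  "moves": [
    [0.04,[0,0,-0.0015],[0,0,0]],
    [0.04,[0,0,-0.003],[0,0,0]],
    [0.04,[0,0,-0.0045],[0,0,0]],
    [0.04,[0,0,-0.006],[0,0,0]],
    [0.04,[0,0,-0.0075],[0,0,0]]
  ]
}}

```text
time_s: 13.4
tool_pos: [0.4881, -0.1055, 0.242]
eef_rot: [0.945, 0.326, 0.0, 0.0]
force: [0.7, -0.1, -1.9]
grip_width: 0.0472
grip_force: 30.0
```

>>> {"op": "send_rows", "data": {
  "moves": [
    [0.04,[0,0,-0.0008],[0,0,0]],
    [0.04,[0,0,-0.0016],[0,0,0]],
    [0.04,[0,0,-0.0024],[0,0,0]],
    [0.04,[0,0,-0.0032],[0,0,0]],
    [0.04,[0,0,-0.0036],[0,0,0]]
  ]
}}

```text
time_s: 13.9
tool_pos: [0.4881, -0.1055, 0.2384]
eef_rot: [0.945, 0.326, -0.0, -0.0]
force: [-0.5, -0.2, -1.2]
grip_width: 0.0474
grip_force: 30.0
```

>>> {"op": "send_rows", "data": {
  "moves": [
    [0.04,[0,0,-0.0002],[0,0,0]],
    [0.04,[0,0,-0.0004],[0,0,0]],
    [0.04,[0,0,-0.0006],[0,0,0]],
    [0.04,[0,0,-0.0006],[0,0,0]],
    [0.04,[0,0,-0.0006],[0,0,0]]
  ]
}}

```text
time_s: 14.4
tool_pos: [0.4881, -0.1055, 0.2383]
eef_rot: [0.945, 0.326, 0.0, 0.0]
force: [-1.9, 0.9, 5.4]
grip_width: 0.0478
grip_force: 30.0
```

Contact at the expected height means the spring is home. I'll release it with a small opening and back straight up.

>>> {"op": "send_rows", "data": {
  "moves": [
    [0.05,[0,0,0],[0,0,0]],
    [0.058,[0,0,0],[0,0,0]],
    [0.06,[0,0,0],[0,0,0]],
    [0.06,[0,0,0],[0,0,0]],
    [0.06,[0,0,0],[0,0,0]]
  ]
}}

```text
time_s: 14.9
tool_pos: [0.4882, -0.1055, 0.2377]
eef_rot: [0.945, 0.326, -0.0, -0.0]
force: [0.2, 1.0, -0.1]
grip_width: 0.0595
grip_force: 0.0
```

>>> {"op": "send_rows", "data": {
  "moves": [
    [0.06,[0,0,0.005],[0,0,0]],
    [0.06,[0,0,0.015],[0,0,0]],
    [0.06,[0,0,0.03],[0,0,0]],
    [0.06,[0,0,0.05],[0,0,0]],
    [0.06,[0,0,0.075],[0,0,0]]
  ]
}}

```text
time_s: 15.4
tool_pos: [0.4879, -0.1055, 0.3139]
eef_rot: [0.945, 0.326, -0.0, -0.0]
force: [-0.5, -0.9, -0.7]
grip_width: 0.0599
grip_force: 0.0
```

>>> {"op": "send_rows", "data": {
  "moves": [
    [0.06,[-0.01,0,0.04],[0,0,0]],
    [0.06,[-0.03,0.02,0.07],[0,0,0]],
    [0.06,[-0.05,0.05,0.08],[0,0,0]],
    [0.06,[-0.06,0.08,0.08],[0,0,0]],
    [0.06,[-0.06,0.08,0.08],[0,0,0]]
  ]
}}

```text
time_s: 15.9
tool_pos: [0.4267, -0.0238, 0.3947]
eef_rot: [0.945, 0.327, 0.002, -0.0]
force: [0.3, -0.4, 0.0]
grip_width: 0.06
grip_force: 0.0
```

```bash
python3 - <<'E'
from h import *
o=get_obs();print(o["tool_pos"],o["grip_width"])
s=snapshot("scene")[:,:,::-1].copy();t=snapshot("top")[:,:,::-1].copy()
T=cam("top");print(proj(T,(.488,-.1055,.09)),proj(cam("scene"),(.488,-.1055,.09)))
cv2.imwrite("pics/m5.png",np.hstack([crop(s,190,130,80,80,5),crop(t,265,180,80,80,5)]))
E
```

```text
[ 0.4266602  -0.02382231  0.39471867] 0.05998055666860397
[302.20222892 219.25543312] [225.24197882 160.12158032]
```

View pics/m5.png

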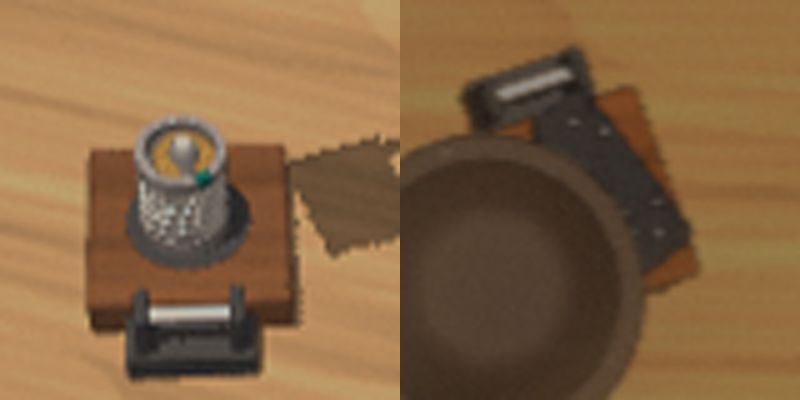

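The left panel shows the spring standing home and upright on the block, with the rod tip just above its rim at (185,150); the arm hides it in the top view. It is released and the arm is clear.

```bash
python3 -c "
from rig import *
print(job_done())"
```

```text
the job is handed in; nothing more can be done
None
```

The spring is threaded over the rod through both collar slots and stands home on the press block, released, with the arm clear; I've handed the job in at about 16 s, and no result came back.

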